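# Tighten the rod clamp's ratchet knob to its click

### The arm

A 6-joint arm with a two-finger parallel gripper is mounted at the origin on the work surface. World frame = base frame: x ahead of the robot, y to its left, z up, the work surface at z = 0. Lengths are in m, angles in rad, forces in N, time in s.
With the tool pointing down it reaches from about 0.325 to 0.775 m from the base axis. Payload 5.5 kg.
Tool frame: the origin (TCP) lies at the very end of the fingers, on their centre line; the grasp point (between the pads) lies 19 mm behind it; z points along the fingers, y is the line along which they close (so a half turn about z gives the same grasp; the last joint's range is limited). The gripper opens to 85 mm and grips with 20 to 120 N. Pads are 22 mm wide; open, the fingers measure 114 mm over their backs; the gripper's body (76 mm by 85 mm) begins 54 mm behind the grasp point. The pads swing forward as they close: fully open they stand 13 mm farther back than shut.
Start: joints at [1.242, 0.091, 1.231, -0, 1.82, -0.057], TCP at [0.161, 0.578, 0.231] pointing down, gripper open.
Joint ranges: [-2.87, 2.87], [-0.86, 2.18], [0.17, 2.46], [-1.51, 4.65], [0.06, 2.69], [-2.65, 2.65]. Speed limits (rad/s): [2.57, 2.57, 3.01, 3.14, 3.14, 3.14].

### API

Orientations are given as a 3x3 rotation matrix whose columns are the frame's x, y, z axes.
In Python, from workcell import status, snapshot, ctrl gives the robot as it stands. The module is installed in compiled form; this text tells all that it offers.
- The arm moves only by the tool play_rows, never from a script. Its argument "motion" is text: rows parted by semicolons, each of 4 numbers parted by spaces: the shift along the tool's x, y, z in units of 25 mm (1.0 is 25 mm), then the turn about the tool's z in units of 6 degrees (1.0 is 6 degrees). A call has exactly 8 rows; each row shifts and turns the commanded pose from where the row before left it, along the tool's axes as they then stand; what a row does not reach is not made up. A row lasts 1/12 s, in which the tool goes at most 41.7 mm and 7.16 degrees, less where a joint would pass 70% of its speed; a pose out of reach is approached as far as the arm can. A call is refused whole if a number of a shift passes 1 or a number of a turn 1, either way. A call with a gripper value outside its range is refused whole. "hand" is the opening, from 0 (shut) to 1 (fully open), set as the call begins (left out, the last holds). The fingers move at their own pace and stop on an object; "newtons" is the grip in N (left out, the last holds). Time passes only in rows, so rows that do not move let the fingers close, or fill a call up. It gives the time, the measured TCP pose, the force, the opening and the grip force at its end, in the units of the state.
- status.sense(): the state, without advancing time (a new reading comes with each control period).
- snapshot(name): name is "scene" or "top"; returns a dict with "img" (384x512x3 uint8, red, green, blue), "K" (3x3 intrinsics, pixels), "xyz" and "attitude" of the camera in the world. Camera axes: x right, y up, looking along -z (the intrinsics and any distortion apply to the point x, -y, -z); pixel columns grow to the right and rows downward; lengths in m; the calibration is good to about 2 mm. A picture is of the moment at which its call begins. There is no depth.
- ctrl.job_done(): hands the job in; it is judged then, once.
The state is a dict: "clock": time; "joint_pos": joint angles; "qvel": joint speeds; "joint_efforts": joint torques, N m; "position": TCP position; "tool_rot": TCP orientation; "ft_force": force on the tool from outside, world axes, zero at the start; "moment": the same for the moment, N m; "finger_gap": finger opening in m; "gripper_force": force on a finger pad.
Only numpy, scipy, OpenCV 4.12 (cv2) and the standard library are available. Lean on these libraries where they do the work, as an engineer would, in place of code of your own. Each camera call takes 0.05 s, during which the arm holds its last target. There are 200 camera calls.

### The job

Two identical strap clamps are bolted to the engine-shop bench: one holds a connecting rod, the other is empty. Take the ratchet knob on top of the clamp that holds the rod and turn it clockwise (seen from above) until the screw is tight and the ratchet slips past at least one click, then let go, leaving the screw tight. Do not touch the empty clamp.

Things in the scene. Friction and masses are not known exactly. Their poses are not given: they have to be found in the camera images.
- knob_grip (a point): Grip point on the upright turning axis of the rod clamp's knob, 107 mm above the bench: a black bar 54 long (point x), 15 thick (y: grip across this, 30 N or more) and 36 high, top at 120 mm, on a grey 43 mm disc over a 56 mm aluminium collar (top at 76 mm). It turns with the knob, never rises or sinks. All else of the clamp, with the 200 mm ring-ended aluminium rod, stays under 66 mm.
- screw (a joint): Angle in rad of the rod clamp's screw (carries the collar), growing clockwise seen from above. 1.2 = tight, a hard stop; it starts between 0.4 and 0.9, so 0.3 to 0.8 rad is left to turn. It turns lightly (0.03 N m) and stays where left; turning the knob back loosens it.
- ratchet (a joint): Angle in rad by which the rod clamp's knob has slipped clockwise on its screw; 0 at the start. While the screw is free both turn together and this stays 0; once it is tight the knob slips on at a steady 0.15 N m, one click every 0.15 rad. Extra clicks do no harm. It cannot slip back past 0.
- empty_clamp: The other clamp, same shape, size and knob but without a rod; origin on the bench below its own knob's axis. Dark steel base plate 170 x 90 mm reaching 90 mm to -x, 80 mm to +x and 45 mm to each side in its own axes; knob top at 120 mm. Leave it untouched. The two knobs stand at least 250 mm apart.

How it is judged:
At the end, for the whole second after the job is handed in: The rod clamp's screw is tight (joint screw above 1.02 rad, within about 10 degrees of its stop at 1.2) and its knob has slipped past at least one click (joint ratchet above 0.15 rad), with the knob let go (value of joint screw above 1.02 rad and value of joint ratchet above 0.15 rad); the robot touches nothing.
It fails at once if the empty clamp or its knob is touched (more than 2 N) (contact force between any of the fingers, the arm and empty_clamp above 2 N).
It also fails if it takes over 35 s, if anything falls off the work surface, if the arm or the gripper's body presses on something with over 40 N, if the wrist force passes 120 N, or if a joint passes its speed limit or range.

## Working session

There is one attempt and no reset: what is moved stays moved. The work goes in short steps, Python scripts to look and compute and a tool call to move; the robot and the scene stay as the last step left them, time stands still between calls to the robot, and variables do not carry over. Pictures are saved under pics/ and viewed, at most 10 in all, crops included, and the job is handed in when it is done.

Besides the shell and the picture viewer there is one more tool, called after ">>>" by a JSON object that holds its "method" and its "body", one argument or row to a line. play_rows: Moves the arm, as the interface text tells. Its arguments: {"type":"object","properties":{"motion":{"type":"string"},"hand":{"type":"number"},"newtons":{"type":"number"}},"required":["motion"]}

```bash
mkdir -p pics; python3 - <<'E'
from workcell import status,snapshot
import cv2,pickle
for n in("scene","top"):
    s=snapshot(n);pickle.dump(s,open(n+".pkl","wb"));cv2.imwrite(f"pics/{n}0.png",s["img"][:,:,::-1]);print(n,s["K"],s["xyz"],s["attitude"])
s=status.sense();print(s["clock"],s["position"],s["tool_rot"],s["finger_gap"])
E
```

```text
scene [[446.31815654   0.         248.48943226]
 [  0.         446.31815654 191.02874352]
 [  0.           0.           1.        ]] [ 0.84078978 -0.44759106  0.65611706] [[ 0.83300849 -0.40421793  0.37776279]
 [ 0.55316084  0.59555528 -0.5825178 ]
 [ 0.01048551  0.69420586  0.71970013]]
top [[381.87855423   0.         259.95496047]
 [  0.         381.87855423 191.14454043]
 [  0.           0.           1.        ]] [ 0.39113253 -0.01198889  0.74002781] [[ 0.09365701  0.9709855  -0.22003528]
 [-0.99559496  0.09230895 -0.01642373]
 [ 0.00436403  0.22060422  0.97535365]]
0.1 [0.16100348 0.57774712 0.23024474] [[-9.63280002e-01  2.68498248e-01 -5.73870907e-04]
 [ 2.68498839e-01  9.63278583e-01 -1.65704110e-03]
 [ 1.07884923e-04 -1.75027822e-03 -9.99998462e-01]] 0.08555796552043969
```

View pics/top0.png

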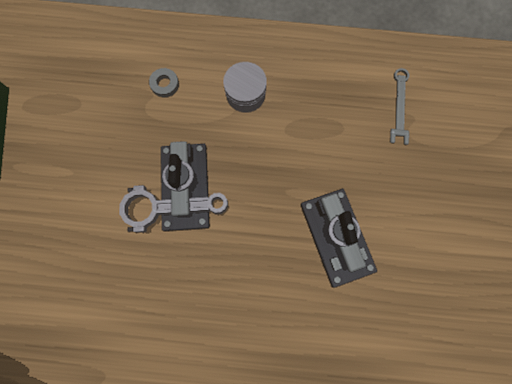

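View pics/scene0.png

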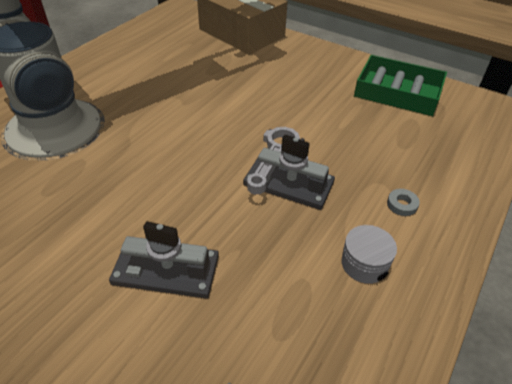

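The top view shows the rod clamp on the left, with its knob bar near (175,170), and the empty clamp on the right near (346,229). In the scene view the rod clamp's knob is near (293,150).

```bash
python3 - <<'E'
import cv2,pickle,numpy as np
t=pickle.load(open("top.pkl","rb"));s=pickle.load(open("scene.pkl","rb"))
a=cv2.resize(t["img"][140:220,140:220],(400,400),interpolation=cv2.INTER_CUBIC)
b=cv2.resize(s["img"][120:200,250:330],(400,400),interpolation=cv2.INTER_CUBIC)
im=np.hstack([a,b])[:,:,::-1]; cv2.imwrite("pics/crop.png",np.clip(im*1.8,0,255).astype(np.uint8))
def ray(c,u,v,z):
    d=c["attitude"]@np.array([(u-c["K"][0,2])/c["K"][0,0],-(v-c["K"][1,2])/c["K"][1,1],-1]);return c["xyz"]+d*(z-c["xyz"][2])/d[2]
for n,c,(x0,x1,y0,y1) in(("top",t,(160,195,145,195)),("scene",s,(275,315,130,165))):
    g=c["img"][y0:y1,x0:x1].max(2)
    m=(g<32).astype(np.uint8);k,l,st,ce=cv2.connectedComponentsWithStats(m);i=1+st[1:,4].argmax()
    pts=np.argwhere(l==i)[:,::-1].astype(np.float32)+[x0,y0]
    r=cv2.minAreaRect(pts.astype(np.float32));print(n,r,st[i])
    for p in cv2.boxPoints(r):print(p,ray(c,*p,.12).round(4),ray(c,*p,.084).round(4))
E
```

```text
top ((178.49778747558594, 170.44239807128906), (31.05396270751953, 3.8048794269561768), 87.79740142822266) [16 10  5 32 50]
[176.      155.00002] [0.5802 0.1464 0.12  ] [0.5912 0.1556 0.084 ]
[179.80206 154.85378] [0.5811 0.14   0.12  ] [0.5921 0.1488 0.084 ]
[180.99557 185.88478] [0.5275 0.1304 0.12  ] [0.5354 0.1387 0.084 ]
[177.19351 186.03102] [0.5266 0.1367 0.12  ] [0.5345 0.1453 0.084 ]
scene ((294.3999938964844, 146.8000030517578), (27.195587158203125, 15.17893123626709), 18.434947967529297) [  7   6  26  22 317]
[279.1 149.7] [0.5476 0.1056 0.12  ] [0.5279 0.1428 0.084 ]
[283.9 135.3] [0.5337 0.1467 0.12  ] [0.5131 0.1866 0.084 ]
[309.69998 143.90001] [0.5863 0.152  0.12  ] [0.5692 0.1922 0.084 ]
[304.9 158.3] [0.5981 0.1115 0.12  ] [0.5818 0.1491 0.084 ]
```

View pics/crop.png

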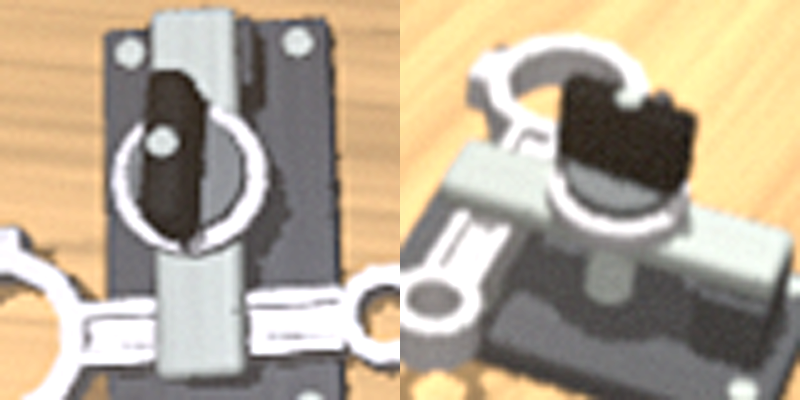

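The left crop shows the knob's white dot at top pixel (172.4,168.4), the left top edge of the bar from (169.6,155) to (168.6,186), and the collar centre near (177.6,175.6). In the right crop (scene) the dot is at (295.7,139.7) and the far top edge runs from (283,135.6) to (309,142.4).

```bash
cat >h.py <<'E'
import numpy as np
def ray(c,u,v,z):
    d=c["attitude"]@np.array([(u-c["K"][0,2])/c["K"][0,0],-(v-c["K"][1,2])/c["K"][1,1],-1]);return c["xyz"]+d*(z-c["xyz"][2])/d[2]
E
python3 - <<'E'
import pickle,numpy as np
from h import ray
from workcell import status
t=pickle.load(open("top.pkl","rb"));s=pickle.load(open("scene.pkl","rb"))
print("dot",ray(t,172.4,168.4,.12),ray(s,295.7,139.7,.12)); print("collar",ray(t,177.6,175.6,.076),"disc",ray(t,177.6,175.6,.084))
for c,p,q in((t,(169.6,156),(168.6,185)),(s,(283,135.6),(309,142.4))):
    a,b=ray(c,*p,.12),ray(c,*q,.12);d=a-b;print(a,b,np.linalg.norm(d),np.degrees(np.arctan2(d[1],d[0])))
print("empty",ray(t,346,232,.09))
R=status.sense()["tool_rot"];print("tool x deg",np.degrees(np.arctan2(R[1,0],R[0,0])))
E
```

```text
dot [0.55617479 0.14905746 0.12      ] [0.55866515 0.14792254 0.12      ]
collar [0.55544605 0.14925395 0.076     ] disc [0.55346645 0.14731135 0.084     ]
[0.57740723 0.15693652 0.12      ] [0.52704602 0.15121949 0.12      ] 0.05068466736920977 6.476524659196691
[0.53272221 0.14494229 0.12      ] [0.58312007 0.15506634 0.12      ] 0.051404673112527006 -168.64145310114057
empty [ 0.48053458 -0.15383957  0.09      ]
tool x deg 164.42504136112453
```

>>> {"method": "play_rows", "body": {
  "motion": "-0.4 -0.25 0 0;-0.8 -0.5 0 0;-0.8 -0.5 0 0;-0.8 -0.5 0 0;-0.8 -0.5 0 0;-0.8 -0.5 0 0;-0.8 -0.5 0 0;-0.8 -0.5 0 0",
  "hand": 1,
  "newtons": 60
}}

```text
clock: 0.77
position: [0.2814, 0.4457, 0.231]
tool_rot: [[-0.963, 0.269, 0.0], [0.269, 0.963, -0.001], [-0.0, -0.001, -1.0]]
ft_force: [0.9, -0.0, -0.3]
finger_gap: 0.0853
gripper_force: 0.0
```

>>> {"method": "play_rows", "body": {
  "motion": "-0.8 -0.5 0 0;-0.8 -0.5 0 0;-0.8 -0.5 0 0;-0.8 -0.5 0 0;-0.8 -0.5 0 0;-0.8 -0.5 0 0;-0.8 -0.5 0 0;-0.8 -0.5 0 0"
}}

```text
clock: 1.43
position: [0.4084, 0.3063, 0.2311]
tool_rot: [[-0.963, 0.269, -0.0], [0.269, 0.963, -0.0], [0.0, -0.0, -1.0]]
ft_force: [0.7, -0.1, -0.1]
finger_gap: 0.0853
gripper_force: 0.0
```

>>> {"method": "play_rows", "body": {
  "motion": "-0.8 -0.5 0 0;-0.8 -0.5 0 0;-0.8 -0.5 0 0;-0.8 -0.5 0 0;-0.8 -0.5 0 0;-0.8 -0.5 0 0;-0.8 -0.5 0 0;-0.4 -0.25 0 0"
}}

```text
clock: 2.1
position: [0.5281, 0.1748, 0.2307]
tool_rot: [[-0.963, 0.271, -0.0], [0.271, 0.963, -0.001], [0.0, -0.001, -1.0]]
ft_force: [-0.1, 0.5, -0.3]
finger_gap: 0.0852
gripper_force: 0.0
```

>>> {"method": "play_rows", "body": {
  "motion": "0 0 0 -0.7;0 0 0 -0.7;0 0 0 -0.7;0 0 0 -0.7;0 0 0 -0.7;0 0 0 -0.6;0 0 0 0;0 0 0 0"
}}

```text
clock: 2.77
position: [0.5267, 0.1774, 0.2312]
tool_rot: [[-0.988, -0.155, -0.0], [-0.155, 0.988, -0.0], [0.0, 0.0, -1.0]]
ft_force: [-0.4, -0.1, 0.1]
finger_gap: 0.0853
gripper_force: 0.0
```

>>> {"method": "play_rows", "body": {
  "motion": "-0.5 -0.65 0 0;-0.5 -0.65 0 0;0 0 0.6 0;0 0 0.8 0;0 0 0.8 0;0 0 0.6 0;0 0 0.4 0;0 0 0 0"
}}

```text
clock: 3.43
position: [0.5555, 0.1491, 0.1483]
tool_rot: [[-0.988, -0.156, -0.005], [-0.156, 0.988, -0.001], [0.005, -0.0, -1.0]]
ft_force: [0.0, 0.7, 0.0]
finger_gap: 0.0853
gripper_force: 0.0
```

```bash
python3 - <<'E'
from workcell import status,snapshot
import cv2,numpy as np
a=snapshot("top")["img"][110:230,110:230];b=snapshot("scene")["img"][80:200,230:350]
f=lambda i:cv2.resize(i,(400,400),interpolation=cv2.INTER_CUBIC)
cv2.imwrite("pics/c1.png",np.clip(np.hstack([f(a),f(b)])[:,:,::-1]*1.8,0,255).astype(np.uint8))
print(status.sense()["position"])
E
```

```text
[0.55676738 0.14940492 0.15166533]
```

View pics/c1.png

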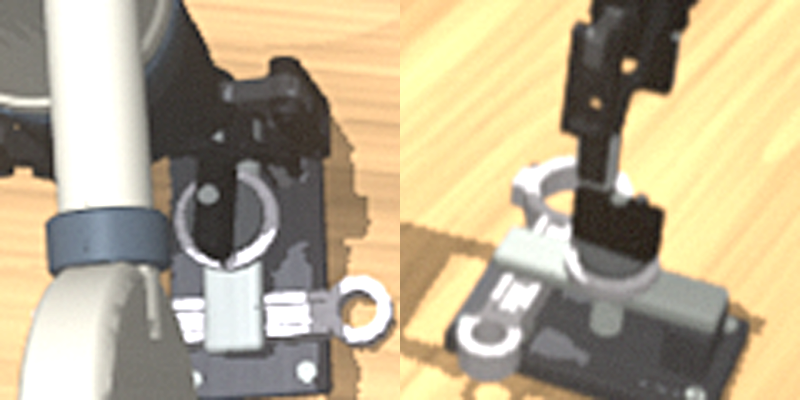

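The open fingers stand astride the bar: its dot is at (207,193) in the left crop, and the far finger is behind the bar at (600,170) in the right crop. Next I go down and grip.

>>> {"method": "play_rows", "body": {
  "motion": "0 0 0.4 0;0 0 0.5 0;0 0 0.5 0;0 0 0.5 0;0 0 0.3 0;0 0 0.2 0;0 0 0 0;0 0 0 0"
}}

```text
clock: 4.2
position: [0.5567, 0.1493, 0.091]
tool_rot: [[-0.988, -0.157, -0.0], [-0.157, 0.988, -0.0], [0.0, -0.0, -1.0]]
ft_force: [0.7, 0.1, 0.1]
finger_gap: 0.0856
gripper_force: 0.0
```

>>> {"method": "play_rows", "body": {
  "motion": "0 0 0 0;0 0 0 0;0 0 0 0;0 0 0 0;0 0 0 0;0 0 0 0;0 0 0 0;0 0 0 0",
  "hand": 0,
  "newtons": 50
}}

```text
clock: 4.87
position: [0.5575, 0.1485, 0.0918]
tool_rot: [[-0.988, -0.156, 0.002], [-0.156, 0.988, -0.001], [-0.001, -0.002, -1.0]]
ft_force: [2.5, -5.3, 1.2]
finger_gap: 0.0142
gripper_force: 51.6
```

>>> {"method": "play_rows", "body": {
  "motion": "0 0 0 0.5;0 0 0 0.5;0 0 0 0.5;0 0 0 0.5;0 0 0 0.5;0 0 0 0.5;0 0 0 0.5;0 0 0 0.5"
}}

```text
clock: 5.53
position: [0.5575, 0.1483, 0.0919]
tool_rot: [[-0.965, 0.262, 0.002], [0.262, 0.965, -0.002], [-0.002, -0.001, -1.0]]
ft_force: [2.0, -5.6, 2.5]
finger_gap: 0.0139
gripper_force: 51.6
```

```bash
python3 -c "
from workcell import status
s=status.sense();print(s['moment'],s['ft_force'],s['position'],s['joint_pos'])"
```

```text
[-0.91460198 -0.32277309  0.02704032] [ 2.03322665 -5.60713494  2.48874276] [0.55750964 0.14834462 0.09185691] [ 0.20220497  0.04554717  1.52517323 -0.00188528  1.56949075 -1.10385172]
```

>>> {"method": "play_rows", "body": {
  "motion": "0 0 0 0.6;0 0 0 0.6;0 0 0 0.6;0 0 0 0.6;0 0 0 0.6;0 0 0 0.6;0 0 0 0.6;0 0 0 0.6"
}}

```text
clock: 6.2
position: [0.5574, 0.1482, 0.0918]
tool_rot: [[-0.719, 0.695, 0.002], [0.695, 0.719, -0.002], [-0.002, -0.0, -1.0]]
ft_force: [2.0, -6.6, 3.0]
finger_gap: 0.0142
gripper_force: 51.5
```

```bash
python3 -c "
from workcell import status
s=status.sense();print(s['moment'],s['ft_force'],s['position'],s['joint_pos'])"
```

```text
[-0.9979338  -0.34760139  0.16011412] [ 1.97547559 -6.64809969  2.98327792] [0.55744889 0.14818367 0.09180543] [ 0.20215111  0.04553748  1.52527564 -0.00222125  1.56963588 -0.60083546]
```

>>> {"method": "play_rows", "body": {
  "motion": "0 0 0 0.6;0 0 0 0.6;0 0 0 0.6;0 0 0 0.6;0 0 0 0.6;0 0 0 0.6;0 0 0 0.6;0 0 0 0.6"
}}

```text
clock: 6.87
position: [0.5573, 0.148, 0.0918]
tool_rot: [[-0.296, 0.955, 0.001], [0.955, 0.296, -0.002], [-0.003, 0.001, -1.0]]
ft_force: [0.8, -7.2, 2.8]
finger_gap: 0.0139
gripper_force: 51.6
```

```bash
python3 -c "
from workcell import status
s=status.sense();print(s['moment'],s['ft_force'],s['position'],s['joint_pos'])"
```

```text
[-1.12947067 -0.27445871  0.14157391] [ 0.80122105 -7.23213409  2.75571061] [0.55734799 0.14802397 0.09180036] [ 0.20205673  0.04550303  1.52532035 -0.00246149  1.56997847 -0.09822104]
```

The torque has sat at about 0.15 N m for the last 0.5 rad, so the ratchet is slipping. Now I release and lift.

>>> {"method": "play_rows", "body": {
  "motion": "0 0 0 0;0 0 0 0;0 0 0 0;0 0 0 0;0 0 0 0;0 0 0 0;0 0 0 0;0 0 0 0",
  "hand": 1
}}

```text
clock: 7.53
position: [0.5568, 0.1494, 0.0912]
tool_rot: [[-0.3, 0.954, -0.0], [0.954, 0.3, 0.0], [0.0, -0.0, -1.0]]
ft_force: [-0.0, 0.1, 0.4]
finger_gap: 0.0853
gripper_force: 0.0
```

>>> {"method": "play_rows", "body": {
  "motion": "0 0 -0.4 0;0 0 -0.8 0;0 0 -0.8 0;0 0 -0.8 0;0 0 -0.8 0;0 0 -0.6 0;0 0 -0.3 0;0 0 0 0"
}}

```text
clock: 8.2
position: [0.5576, 0.1496, 0.2069]
tool_rot: [[-0.3, 0.954, 0.005], [0.954, 0.3, 0.001], [-0.0, 0.005, -1.0]]
ft_force: [1.0, -0.0, 0.7]
finger_gap: 0.0853
gripper_force: 0.0
```

```bash
python3 - <<'E'
from workcell import status,snapshot
import cv2,numpy as np
a=snapshot("top")["img"][110:230,110:230];b=snapshot("scene")["img"][80:200,230:350]
f=lambda i:cv2.resize(i,(400,400),interpolation=cv2.INTER_CUBIC)
cv2.imwrite("pics/c2.png",np.clip(np.hstack([f(a),f(b)])[:,:,::-1]*1.8,0,255).astype(np.uint8))
s=status.sense();print(s["position"],s["ft_force"],s["clock"])
E
```

```text
[0.55674337 0.14936545 0.20342573] [-1.06663035  0.18216798 -0.25609733] 8.3
```

View pics/c2.png

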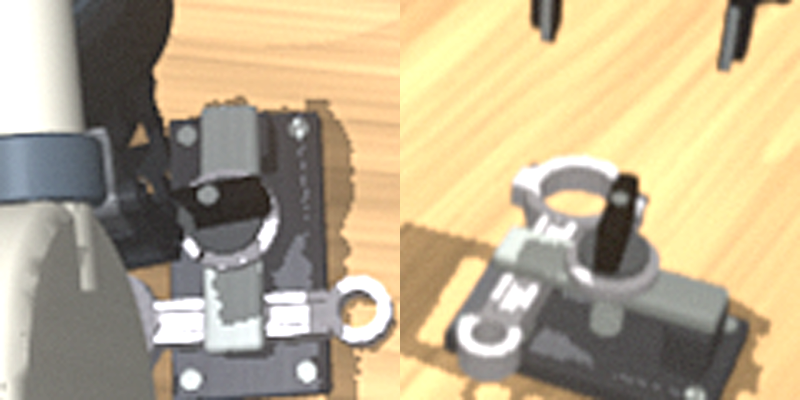

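The bar has turned about 82° clockwise and now lies across the clamp at (225,200) in the left crop. The gripper is clear above it.

```bash
python3 -c "
from workcell import ctrl
print(ctrl.job_done())"
```

```text
the job is handed in; nothing more can be done
None
```

I turned the rod clamp's knob about 82° clockwise, and the torque held near 0.15 N m over roughly the last 0.5 rad, so the screw should be tight and the ratchet well past one click; I then let go, never moved near the empty clamp, and handed the job in at about 8.3 s, with no verdict returned.

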